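Sort the turned parts into the joiner's trays

TASK

Sort the five loose wooden parts on the bench, two wheels, two square legs and one knob, each into the tray that has a sample of its kind glued to the ledge behind it. Set every part down gently, not dropped, so that it rests on the tray's floor: wheels and legs lying flat, the knob standing on its foot, none on top of another or propped on a wall. Leave the cork block and the wax tin where they are.

Things in the scene. Friction and masses are not known exactly. Their poses are not given: they have to be found in the camera images.
- wheel_a: Loose pale wooden toy wheel lying flat on the bench: disc 48 mm diameter, 20 mm thick, with a brown hub ring and a dark axle hole (look only) in the middle of both faces, about 25 g. Origin: centre of its underside; z up along the axle. The two wheels are alike.
- wheel_b: Loose pale wooden toy wheel lying flat on the bench: disc 48 mm diameter, 20 mm thick, with a brown hub ring and a dark axle hole (look only) in the middle of both faces, about 25 g. Origin: centre of its underside; z up along the axle. The two wheels are alike.
- leg_a: Loose pale wooden box leg lying on the bench: square bar 70 mm long (x), 22 by 22 mm across (y, z), with a shallow groove round it near one end (20 mm from the +x end), about 22 g. Origin: its middle, 11 mm above the bench; x along its length. Any long face may be down. The two legs are alike.
- leg_b: Loose pale wooden box leg lying on the bench: square bar 70 mm long (x), 22 by 22 mm across (y, z), with a shallow groove round it near one end (20 mm from the +x end), about 22 g. Origin: its middle, 11 mm above the bench; x along its length. Any long face may be down. The two legs are alike.
- knob: Loose pale wooden drawer knob standing on its foot: 36 mm high; foot 30 mm diameter, narrow neck, head 36 mm diameter with an upright band from 19 to 31 mm above the bench (grip there), about 15 g. Origin: centre of its underside; z up.
- tray_wheels: Fixed dark open tray, 120 (x) by 165 (y) by 24 mm high; walls and floor 5 mm thick. Origin: centre of the box's underside, on the bench; x away from the robot, turned up to 7 degrees, z up. Outside its far wall a 24 mm high ledge, 58 by 100 mm, centre 89 mm along +x, with one wheel glued on it, lying flat (top at 44 mm): this tray is for wheels.
- tray_legs: Fixed dark open tray, 120 (x) by 165 (y) by 24 mm high; walls and floor 5 mm thick. Origin: centre of the box's underside, on the bench; x away from the robot, turned up to 7 degrees, z up. Outside its far wall a 24 mm high ledge, 58 by 100 mm, centre 89 mm along +x, with one leg glued on it, lying along y (top at 46 mm): this tray is for legs.
- tray_knobs: Fixed dark open tray, 120 (x) by 165 (y) by 24 mm high; walls and floor 5 mm thick. Origin: centre of the box's underside, on the bench; x away from the robot, turned up to 7 degrees, z up. Outside its far wall a 24 mm high ledge, 58 by 100 mm, centre 89 mm along +x, with one knob glued on it, standing (top at 60 mm): this tray is for knobs.
- cork_block: Bystander lying among the parts, to be left alone: loose cork sanding block 60 (x) by 40 (y) by 24 mm high. Origin: centre of its underside. Parts and bystanders start 75 mm or more apart, centre to centre; nothing else stands between robot and trays.
- wax_tin: Bystander lying among the parts, to be left alone: loose round metal wax tin with a green disc on the lid, 52 mm diameter, 26 mm high. Origin: centre of its underside.
Things that resemble listed ones, but are neither listed nor needed, are in the scene too. Leave any yellow look-alike of the wheel_b alone. Leave any red look-alike of the leg_b alone.

How it is judged:
By the outcome, as a careful person would: the job done as asked, in the order asked, and still so for the second after the job is handed in, with the robot touching nothing.
It also fails if it takes over 109 s, if anything falls off the work surface, if the arm or the gripper's body presses on something with over 40 N, if the wrist force passes 120 N, or if a joint passes its speed limit or range.

ROBOT

A 6-joint arm with a two-finger parallel gripper is mounted at the origin on the work surface. World frame = base frame: x ahead of the robot, y to its left, z up, the work surface at z = 0. Lengths are in m, angles in degrees, forces in N, time in s.
With the tool pointing down it reaches from about 0.35 to 0.875 m from the base axis. Payload 4.2 kg.
Tool frame: the origin (TCP) lies between the finger pads; the fingertips stand 14 mm ahead of it and the grasp point (between the pads) lies 5 mm behind it; z points along the fingers, y is the line along which they close (so a half turn about z gives the same grasp; the last joint's range is limited). The gripper opens to 87 mm and grips with 3 to 60 N. Pads are 19 mm wide; open, the fingers measure 117 mm over their backs; the gripper's body (75 mm by 190 mm) begins 51 mm behind the grasp point.
Start: joints at [-58.235, 22.042, 0.453, 0, -68.411, -14.817], TCP at [0.182, -0.598, 0.237] pointing down, gripper open.
Joint ranges: [-179.83, 179.83], [-69.29, 118.12], [-61.27, 80.66], [-181.25, 117.63], [-171.15, -9.14], [-177.46, 177.46]. Speed limits (degrees/s): [159.86, 159.86, 180, 180, 180, 180].

INTERFACE

Orientations are given as a 3x3 rotation matrix whose columns are the frame's x, y, z axes.
In Python, from station import * gives the robot as it stands. The module is installed in compiled form; this text tells all that it offers.
- The arm moves only by the tool play_rows, never from a script. Its argument "steps" is a list of rows, each an object of numbers: "ax", "ay", "az": the turn, a rotation vector about the tool's x, y, z in degrees; "dx", "dy", "dz": the shift along the tool's x, y, z in mm; "claw": the finger opening in mm, from 0 to 87. A call has 1 to 20 rows; each row shifts and turns the commanded pose from where the row before left it, along the tool's axes as they then stand; what a row does not reach is not made up. A row lasts 1/10 s, in which the tool goes at most 50 mm and 8.59 degrees, less where a joint would pass 70% of its speed; a pose out of reach is approached as far as the arm can. A call with a gripper value outside its range is refused whole. The fingers move at their own pace and stop on an object; the grip force is fixed at half the most. Time passes only in rows, so rows that do not move let the fingers close. It gives the time, the measured TCP pose, the force, the opening and the grip force at its end, in the units of the state.
- sense(): the state, without advancing time (a new reading comes with each control period).
- capture(name): name is "side" or "top" or "wrist"; returns a dict with "frame" (400x640x3 uint8, blue, green, red), "range_z" (400x640 float32, m along the optical axis (not along the pixel's ray), 0 where there is no reading), "fx", "fy", "cx", "cy" (pixels), "k1" (the pictures are not rectified: a ray, as slopes to the right and down, at radius r is drawn at 1 + k1 r^2 times it, then the intrinsics apply), "xyz" and "rotation" of the camera in the world. Camera axes: x right, y down, z forward; pixel columns grow to the right and rows downward; lengths in m; the calibration is good to about 2 mm. A picture is of the moment at which its call begins.
- finish_job(): hands the job in; it is judged then, once.
The state is a dict: "time_s": time; "joints": joint angles; "joint_velocities": joint speeds; "effort": joint torques, N m; "tcp_pos": TCP position; "ee_rot": TCP orientation; "wrist_force": force on the tool from outside, world axes, zero at the start; "moment": the same for the moment, N m; "gripper_width": opening from 0.0 (shut) to 1.0 (fully open); "gripper_force": force on a finger pad.
Only numpy, scipy, OpenCV 4.12 (cv2) and the standard library are available. Lean on these libraries where they do the work, as an engineer would, in place of code of your own. Each camera call takes 0.05 s, during which the arm holds its last target. There are 200 camera calls.

## Working session

There is one attempt and no reset: what is moved stays moved. The work goes in short steps, Python scripts to look and compute and a tool call to move; the robot and the scene stay as the last step left them, time stands still between calls to the robot, and variables do not carry over. Pictures are saved under pics/ and viewed, at most 14 in all, crops included, and the job is handed in when it is done.

Besides the shell and the picture viewer there is one more tool, called after "Emit:" as name(argument=value, ...), one argument or row to a line, values as JSON. play_rows: Moves the arm, as the interface text tells. Its arguments: {"type":"object","properties":{"steps":{"type":"array"}},"required":["steps"]}

```bash
mkdir -p pics
cat > h.py <<'E'
from station import *
import numpy as np, cv2
def snap(n,f):
    c=capture(n); cv2.imwrite(f'pics/{f}.png',c['frame']); np.savez(f'{f}.npz',**c); return c
def world(c,u,v,z=None):
    K=np.array([[c['fx'],0,c['cx']],[0,c['fy'],c['cy']],[0,0,1.]],float)
    x,y=(u-c['cx'])/c['fx'],(v-c['cy'])/c['fy']
    a,b=x,y
    for _ in range(20):
        s=1+c['k1']*(a*a+b*b); a,b=x/s,y/s
    d=np.array(c['rotation'])@np.array([a,b,1.]); o=np.array(c['xyz'])
    if z is None: return o+d*c['range_z'][int(round(v)),int(round(u))]
    return o+d*(z-o[2])/d[2]
E
python3 - <<'E'
from h import *
s=sense(); print(s['time_s'],s['tcp_pos'],np.round(s['ee_rot'],3),s['gripper_width'])
for n in ('top','side'):
    c=snap(n,n+'0'); print(n,c['xyz'],np.round(c['rotation'],3),c['fx'],c['k1'])
E
```

```text
0.0 [ 0.18204662 -0.59729131  0.23545645] [[-0.957 -0.291 -0.001]
 [-0.291  0.957  0.002]
 [ 0.     0.002 -1.   ]] 0.999435895131003
top [ 0.41164977 -0.00970396  0.94302735] [[-0.028 -0.997  0.075]
 [-0.999  0.029  0.016]
 [-0.019 -0.075 -0.997]] 368.6858459239058 -0.07860986356856008
side [0.0277526  0.61939153 0.84365328] [[-0.797 -0.436  0.417]
 [-0.604  0.573 -0.554]
 [ 0.003 -0.694 -0.72 ]] 499.4304690533631 0.02388902028416119
```

View pics/top0.png

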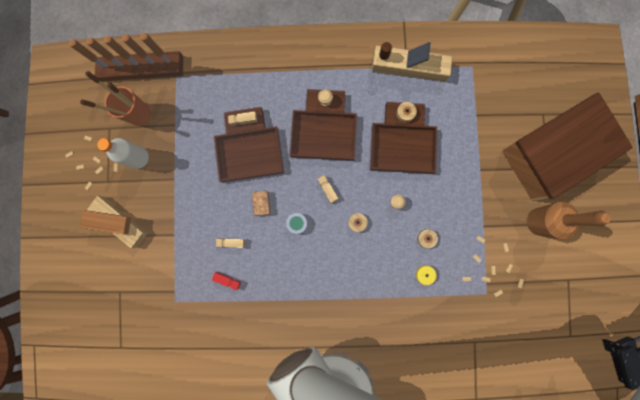

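View pics/side0.png

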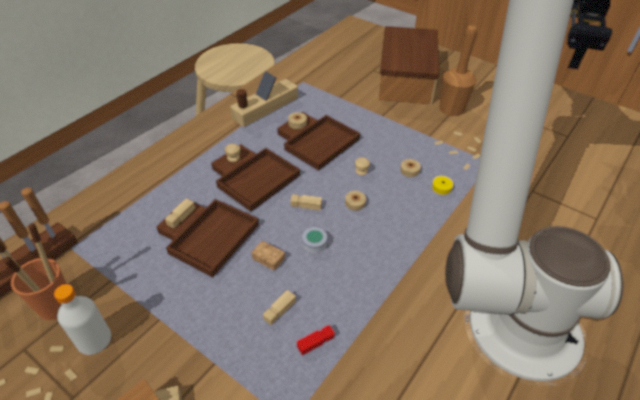

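The top view shows the legs tray at (249,155), the knob tray at (323,135) and the wheels tray at (404,148). The legs are at (328,189) and (230,243), the wheels at (358,223) and (428,239), and the knob at (398,202). I'll leave the cork (261,204), tin (297,224), yellow wheel and red leg alone. Next I'll enlarge the picture.

Run:
```python
import cv2
a=cv2.imread('pics/top0.png')
cv2.imwrite('pics/z1.png',cv2.resize(a[170:260,210:360],None,fx=5,fy=5,interpolation=cv2.INTER_CUBIC))
cv2.imwrite('pics/z2.png',cv2.resize(a[180:260,335:455],None,fx=6,fy=6,interpolation=cv2.INTER_CUBIC))
cv2.imwrite('pics/z3.png',cv2.resize(a[80:190,208:448],None,fx=3.333333,fy=3.333333,interpolation=cv2.INTER_CUBIC))
```

```text
(no output)
```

View pics/z1.png

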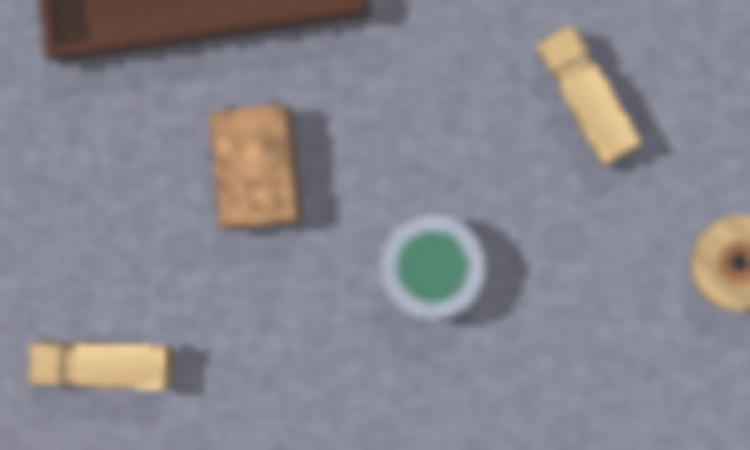

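View pics/z2.png

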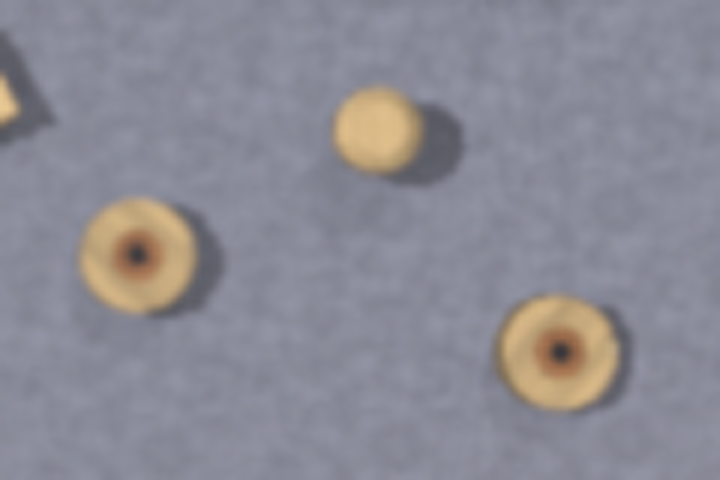

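View pics/z3.png

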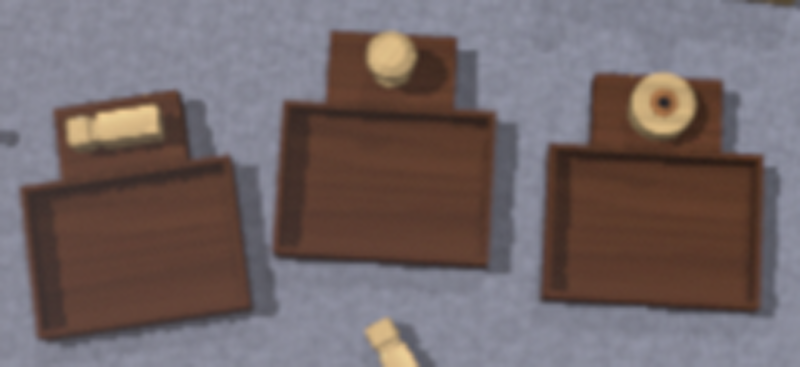

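z1 shows the top faces of the legs: one runs (30,364)–(168,367), the other (556,38)–(625,153), with the tin at (433,266). z2 shows wheel centres at (139,255) and (560,353), and the knob at (378,130). z3 shows the rim corners of all three trays.

```bash
cat > m.py <<'E'
from h import *
c=dict(np.load('top0.npz')); 
Z=lambda p,s,ox,oy:((p[0]+.5)/s-.5+ox,(p[1]+.5)/s-.5+oy)
# manual
for n,p,s,o,z in [('w1',(139,255),6,(335,180),.02),('w2',(560,353),6,(335,180),.02),('k',(378,130),6,(335,180),.031),('l1a',(30,364),5,(210,170),.022),('l1b',(168,367),5,(210,170),.022),('l2a',(556,38),5,(210,170),.022),('l2b',(625,153),5,(210,170),.022),('tin',(433,266),5,(210,170),.026)]:
    u,v=Z(p,s,*o); print(n,np.round(world(c,u,v,z)*1000,1), 'depth',np.round(world(c,u,v)*1000,1))
T={'legs':[(22,187),(228,157),(252,309),(40,338)],'knobs':[(285,101),(495,112),(489,267),(275,257)],'wheels':[(550,145),(763,155),(759,311),(542,299)]}
for n,q in T.items():
    P=np.array([world(c,*Z(p,10/3,208,80),.024) for p in q])*1000
    e=(P[0]+P[1]-P[2]-P[3])/2; f=(P[0]+P[3]-P[1]-P[2])/2
    print(n,np.round(P.mean(0),1),'x len',np.hypot(*e[:2]).round(1),'y len',np.hypot(*f[:2]).round(1),'yaw',np.degrees(np.arctan2(e[1],e[0])).round(1),np.degrees(np.arctan2(-f[0],f[1])).round(1))
# side + top colour-mask points with depth
for cam in ('top0','side0'):
    c=dict(np.load(cam+'.npz')); hsv=cv2.cvtColor(c['frame'],cv2.COLOR_BGR2HSV)
    m=((hsv[...,0]<28)&(hsv[...,0]>8)&(hsv[...,1]>70)&(hsv[...,2]>110)).astype(np.uint8)
    n,lab,st,ce=cv2.connectedComponentsWithStats(m)
    for i in range(1,n):
        if 60<st[i,4]<900:
            vs,us=np.where(lab==i); P=np.array([world(c,u,v) for u,v in zip(us,vs)])*1000
            if P[:,0].mean()<200 or P[:,0].mean()>900 or abs(P[:,1].mean())>420: continue
            h=np.percentile(P[:,2],90); 
            Q=P[P[:,2]>h-6]; r=cv2.minAreaRect(Q[:,:2].astype(np.float32))
            print(cam,ce[i].round(0),'h',h.round(1),np.round(r[0],1),np.round(r[1],1),round(r[2],1))
E
python3 m.py
```

```text
w1 [432.6 -77.3  20. ] depth [432.5 -77.2  21.9]
w2 [ 386.6 -251.3   20. ] depth [ 386.7 -250.7   22.3]
k [ 481.  -177.1   31. ] depth [ 480.6 -176.    36.7]
l1a [391.2 281.5  22. ] depth [391.2 281.7  21.4]
l1b [388.1 211.   22. ] depth [388.  212.1  17.7]
l2a [548.2  11.9  22. ] depth [548.3  11.9  21.3]
l2b [489.  -21.1  22. ] depth [489.7 -21.2  13.4]
tin [435.   76.2  26. ] depth [435.   76.2  25.9]
legs [613.9 195.5  24. ] x len 119.4 y len 162.6 yaw 7.4 6.0
knobs [656.7   2.3  24. ] x len 121.5 y len 162.1 yaw -4.5 -4.8
wheels [ 617.1 -200.4   24. ] x len 120.2 y len 164.1 yaw -5.0 -4.5
top0 [325.  97.] h 62.0 [586.8  -1.6] [ 32.3 349.7] 88.4
top0 [406. 111.] h 47.2 [ 572.  -111.7] [ 46.5 379.5] 54.4
top0 [242. 117.] h 48.1 [577.6  95.1] [387.2  64.8] 41.8
top0 [328. 189.] h 24.7 [519.6  -4.2] [68.9 21.1] 27.6
top0 [261. 203.] h 26.4 [468.2  87. ] [215.2  62.5] 75.8
top0 [397. 201.] h 38.6 [456.7 -98.7] [ 32.8 196.8] 17.4
top0 [358. 222.] h 23.0 [432.  -54.1] [88.  42.5] 88.9
top0 [427. 238.] h 23.4 [ 389.8 -141.7] [265.2  42.4] 88.2
top0 [230. 243.] h 24.2 [393.5 135.1] [ 24.1 290.9] 2.4
top0 [426. 275.] h 23.3 [ 340.  -132.7] [281.2  43.9] 68.7
side0 [297. 120.] h 47.0 [381.6 205.3] [  42.3 1088.6] 38.3
side0 [232. 153.] h 61.1 [396.3 311.1] [ 32.  960.5] 48.2
side0 [362. 166.] h 37.3 [250.5 213.7] [ 29.4 925.1] 30.6
side0 [410. 168.] h 22.9 [200.8 172.2] [ 44.4 958. ] 23.8
side0 [442. 185.] h 22.6 [176.1 180. ] [ 46.6 926.4] 15.8
side0 [355. 200.] h 22.5 [244.6 267.6] [ 43.7 825.4] 28.6
side0 [306. 202.] h 23.7 [284.1 309.5] [ 66.3 803.6] 37.1
side0 [179. 213.] h 47.4 [702.4 209.7] [22.2 72.6] 8.3
side0 [267. 254.] h 25.6 [257.4 372.8] [ 63.4 670.9] 48.4
side0 [279. 307.] h 22.8 [228.5 432.7] [ 57.7 545.3] 41.0
```

Emit:
play_rows(
  steps=[
    {"az":7.2,"claw":87},
    {"az":7.2,"claw":87},
    {"az":7.2,"claw":87},
    {"dx":-17.5,"dy":36.2,"dz":13},
    {"dx":-17.5,"dy":36.2,"dz":13},
    {"dx":-17.5,"dy":36.2,"dz":13},
    {"dx":-17.5,"dy":36.2,"dz":13},
    {"dx":-17.5,"dy":36.2,"dz":13},
    {"dx":-17.5,"dy":36.2,"dz":13},
    {"dx":-17.5,"dy":36.2,"dz":13},
    {"dx":-17.5,"dy":36.2,"dz":13},
    {"dx":-17.5,"dy":36.2,"dz":13},
    {"dx":-17.5,"dy":36.2,"dz":13},
    {"dz":0},
    {"dz":0},
    {"dz":0},
  ],
)

```text
invalid input at $.steps[0]: expected keys ax, ay, az, dx, dy, dz, claw
```

```bash
cat >> h.py <<'E'
def go(x,y,z,yaw=None):
    s=sense(); p=np.array(s['tcp_pos'])*1000; R=np.array(s['ee_rot'])
    cur=np.degrees(np.arctan2(R[1,1],R[0,1])); t=0
    if yaw is not None:
        t=(cur-yaw+90)%180-90   # az turn, mod half turn
        a=np.radians(-t); Rz=np.array([[np.cos(a),-np.sin(a),0],[np.sin(a),np.cos(a),0],[0,0,1]]); R=Rz@R
    print(round(s['time_s'],2),'tcp',p.round(1),'yaw',cur.round(2),'tilt',R[:2,2].round(4),'az',round(t,2),'d',(R.T@(np.array([x,y,z])-p)).round(1),'F',np.round(s['wrist_force'],1),'w',round(s['gripper_width']*87,1),'j6',round(s['joints'][5],1))
E
python3 - <<'E'
from h import *
go(386.6,-251,17,85.25)
snap('top','t1'); snap('wrist','w1')
E
```

```text
0.1 tcp [ 182.1 -597.4  235.6] yaw 106.94 tilt [0.0001 0.002 ] az 21.69 d [-175.2  361.7  219.3] F [-0.8 -0.3  0.3] w 87.1 j6 -14.8
```

View pics/w1.png

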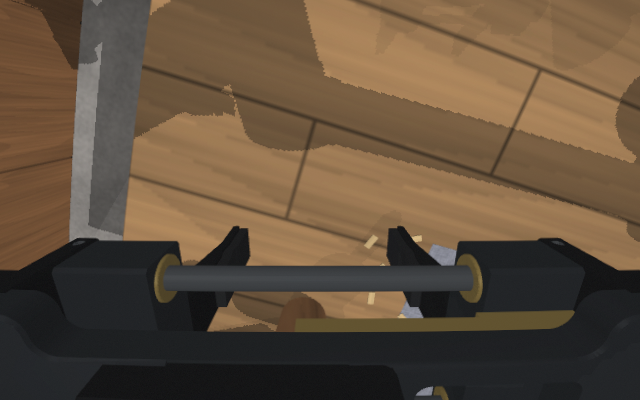

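The wrist view shows only bare bench and the two fingers at about (240,245) and (395,245). The move was refused because every row needs all seven keys.

Emit:
play_rows(
  steps=[
    {"ax":0,"ay":0,"az":7.2,"dx":0,"dy":0,"dz":0,"claw":87},
    {"ax":0,"ay":0,"az":7.2,"dx":0,"dy":0,"dz":0,"claw":87},
    {"ax":0,"ay":0,"az":7.2,"dx":0,"dy":0,"dz":0,"claw":87},
    {"ax":0,"ay":0,"az":0,"dx":-17.5,"dy":36.2,"dz":13,"claw":87},
    {"ax":0,"ay":0,"az":0,"dx":-17.5,"dy":36.2,"dz":13,"claw":87},
    {"ax":0,"ay":0,"az":0,"dx":-17.5,"dy":36.2,"dz":13,"claw":87},
    {"ax":0,"ay":0,"az":0,"dx":-17.5,"dy":36.2,"dz":13,"claw":87},
    {"ax":0,"ay":0,"az":0,"dx":-17.5,"dy":36.2,"dz":13,"claw":87},
    {"ax":0,"ay":0,"az":0,"dx":-17.5,"dy":36.2,"dz":13,"claw":87},
    {"ax":0,"ay":0,"az":0,"dx":-17.5,"dy":36.2,"dz":13,"claw":87},
    {"ax":0,"ay":0,"az":0,"dx":-17.5,"dy":36.2,"dz":13,"claw":87},
    {"ax":0,"ay":0,"az":0,"dx":-17.5,"dy":36.2,"dz":13,"claw":87},
    {"ax":0,"ay":0,"az":0,"dx":-17.5,"dy":36.2,"dz":13,"claw":87},
    {"ax":0,"ay":0,"az":0,"dx":0,"dy":0,"dz":0,"claw":87},
    {"ax":0,"ay":0,"az":0,"dx":0,"dy":0,"dz":0,"claw":87},
  ],
)

```text
time_s: 1.7
tcp_pos: [0.3863, -0.2505, 0.1064]
ee_rot: [[-0.997, 0.079, -0.001], [0.079, 0.997, 0.0], [0.001, 0.0, -1.0]]
wrist_force: [-0.3, -0.3, 1.2]
gripper_width: 0.998
gripper_force: 0.0
```

Run:
```python
from h import *
go(386.6,-251,17,85.25)
snap('wrist','w2')
```

```text
1.7 tcp [ 386.3 -250.5  106.4] yaw 85.48 tilt [-0.0008  0.0001] az 0.23 d [-0.4 -0.4 89.4] F [-0.3 -0.3  1.2] w 86.8 j6 -81.9
```

View pics/w2.png

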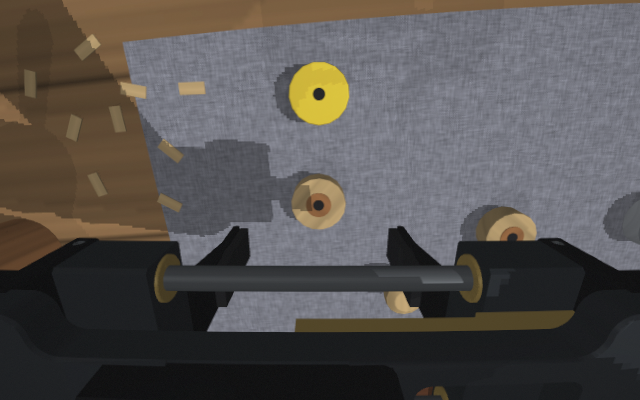

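The wheel sits at (318,204), centred between the fingers at 240 and 395. I'll go down and close.

Emit:
play_rows(
  steps=[
    {"ax":0,"ay":0,"az":0,"dx":0,"dy":0,"dz":35,"claw":80},
    {"ax":0,"ay":0,"az":0,"dx":0,"dy":0,"dz":30,"claw":72},
    {"ax":0,"ay":0,"az":0,"dx":0,"dy":0,"dz":16,"claw":66},
    {"ax":0,"ay":0,"az":0,"dx":0,"dy":0,"dz":8,"claw":60},
    {"ax":0,"ay":0,"az":0,"dx":0,"dy":0,"dz":0,"claw":54},
    {"ax":0,"ay":0,"az":0,"dx":0,"dy":0,"dz":0,"claw":44},
    {"ax":0,"ay":0,"az":0,"dx":0,"dy":0,"dz":0,"claw":40},
    {"ax":0,"ay":0,"az":0,"dx":0,"dy":0,"dz":0,"claw":40},
    {"ax":0,"ay":0,"az":0,"dx":0,"dy":0,"dz":0,"claw":40},
  ],
)

```text
time_s: 2.65
tcp_pos: [0.3867, -0.2515, 0.0185]
ee_rot: [[-0.997, 0.081, 0.002], [0.081, 0.997, -0.001], [-0.002, -0.001, -1.0]]
wrist_force: [-1.0, -0.7, 4.2]
gripper_width: 0.545
gripper_force: 30.0
```

Run:
```python
from h import *
go(637.9,-227.2,120)
```

```text
2.65 tcp [ 386.7 -251.5   18.5] yaw 85.37 tilt [ 0.002  -0.0008] az 0 d [-248.6   44.5 -101. ] F [-1.  -0.7  4.2] w 47.4 j6 -81.9
```

Emit:
play_rows(
  steps=[
    {"ax":0,"ay":0,"az":0,"dx":0,"dy":0,"dz":-20,"claw":40},
    {"ax":0,"ay":0,"az":0,"dx":0,"dy":0,"dz":-40,"claw":40},
    {"ax":0,"ay":0,"az":0,"dx":0,"dy":0,"dz":-40,"claw":40},
    {"ax":0,"ay":0,"az":0,"dx":-41.4,"dy":7.4,"dz":0,"claw":40},
    {"ax":0,"ay":0,"az":0,"dx":-41.4,"dy":7.4,"dz":0,"claw":40},
    {"ax":0,"ay":0,"az":0,"dx":-41.4,"dy":7.4,"dz":0,"claw":40},
    {"ax":0,"ay":0,"az":0,"dx":-41.4,"dy":7.4,"dz":0,"claw":40},
    {"ax":0,"ay":0,"az":0,"dx":-41.4,"dy":7.4,"dz":0,"claw":40},
    {"ax":0,"ay":0,"az":0,"dx":-41.4,"dy":7.4,"dz":0,"claw":40},
    {"ax":0,"ay":0,"az":0,"dx":0,"dy":0,"dz":0,"claw":40},
    {"ax":0,"ay":0,"az":0,"dx":0,"dy":0,"dz":30,"claw":40},
    {"ax":0,"ay":0,"az":0,"dx":0,"dy":0,"dz":30,"claw":40},
    {"ax":0,"ay":0,"az":0,"dx":0,"dy":0,"dz":20,"claw":40},
    {"ax":0,"ay":0,"az":0,"dx":0,"dy":0,"dz":7,"claw":40},
    {"ax":0,"ay":0,"az":0,"dx":0,"dy":0,"dz":3,"claw":40},
    {"ax":0,"ay":0,"az":0,"dx":0,"dy":0,"dz":2,"claw":40},
    {"ax":0,"ay":0,"az":0,"dx":0,"dy":0,"dz":0,"claw":40},
  ],
)

```text
time_s: 4.35
tcp_pos: [0.6378, -0.2272, 0.0267]
ee_rot: [[-0.997, 0.081, 0.002], [0.081, 0.997, -0.0], [-0.002, -0.0, -1.0]]
wrist_force: [-0.5, -0.0, -0.0]
gripper_width: 0.546
gripper_force: 30.0
```

Run:
```python
from h import *
go(637.9,-227.2,23.5)
c=snap('top','t2'); a=c['frame']; snap('side','s2')
b=cv2.imread('pics/s2.png')[90:190,260:380]
cv2.imwrite('pics/z4.png',cv2.resize(b,None,fx=5,fy=5,interpolation=cv2.INTER_CUBIC))
```

```text
4.35 tcp [ 637.8 -227.2   26.7] yaw 85.35 tilt [ 0.002  -0.0003] az 0 d [-0.1  0.   3.2] F [-0.5 -0.  -0. ] w 47.5 j6 -88.7
```

View pics/z4.png

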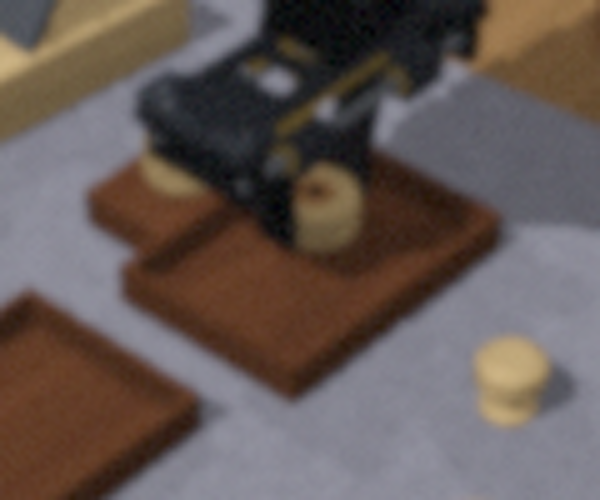

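The crop shows the wheel held level between the fingers at (328,208), just above the tray floor. I'll ease it down in small steps.

Emit:
play_rows(
  steps=[
    {"ax":0,"ay":0,"az":0,"dx":0,"dy":0,"dz":1,"claw":40},
    {"ax":0,"ay":0,"az":0,"dx":0,"dy":0,"dz":1,"claw":40},
    {"ax":0,"ay":0,"az":0,"dx":0,"dy":0,"dz":0.7,"claw":40},
    {"ax":0,"ay":0,"az":0,"dx":0,"dy":0,"dz":0,"claw":40},
    {"ax":0,"ay":0,"az":0,"dx":0,"dy":0,"dz":0,"claw":40},
  ],
)

```text
time_s: 4.95
tcp_pos: [0.6373, -0.2271, 0.0236]
ee_rot: [[-0.997, 0.081, 0.0], [0.081, 0.997, -0.0], [-0.0, -0.0, -1.0]]
wrist_force: [-1.4, 1.7, 6.0]
gripper_width: 0.543
gripper_force: 30.0
```

Emit:
play_rows(
  steps=[
    {"ax":0,"ay":0,"az":0,"dx":0,"dy":0,"dz":0,"claw":50},
    {"ax":0,"ay":0,"az":0,"dx":0,"dy":0,"dz":0,"claw":60},
    {"ax":0,"ay":0,"az":0,"dx":0,"dy":0,"dz":0,"claw":60},
    {"ax":0,"ay":0,"az":0,"dx":0,"dy":0,"dz":-15,"claw":60},
    {"ax":0,"ay":0,"az":0,"dx":0,"dy":0,"dz":-40,"claw":60},
    {"ax":0,"ay":0,"az":0,"dx":0,"dy":0,"dz":-40,"claw":60},
    {"ax":0,"ay":0,"az":0,"dx":36.1,"dy":22.2,"dz":0,"claw":70},
    {"ax":0,"ay":0,"az":0,"dx":36.1,"dy":22.2,"dz":0,"claw":70},
    {"ax":0,"ay":0,"az":0,"dx":36.1,"dy":22.2,"dz":0,"claw":70},
    {"ax":0,"ay":0,"az":0,"dx":36.1,"dy":22.2,"dz":0,"claw":70},
    {"ax":0,"ay":0,"az":0,"dx":36.1,"dy":22.2,"dz":0,"claw":70},
    {"ax":0,"ay":0,"az":0,"dx":36.1,"dy":22.2,"dz":0,"claw":70},
    {"ax":0,"ay":0,"az":0,"dx":0,"dy":0,"dz":0,"claw":70},
    {"ax":0,"ay":0,"az":0,"dx":0,"dy":0,"dz":0,"claw":70},
  ],
)

```text
time_s: 6.35
tcp_pos: [0.4324, -0.0763, 0.1192]
ee_rot: [[-0.997, 0.079, 0.003], [0.079, 0.997, 0.0], [-0.003, 0.0, -1.0]]
wrist_force: [0.6, 0.8, 0.0]
gripper_width: 0.803
gripper_force: 0.0
```

Run:
```python
from h import *
go(432.5,-77,18.5)
c=snap('top','t3'); snap('side','s3')
cv2.imwrite('pics/z5.png',np.hstack([cv2.resize(c['frame'][90:190,350:450],None,fx=4,fy=4),cv2.resize(cv2.imread('pics/s3.png')[100:200,270:370],None,fx=4,fy=4)]))
```

```text
6.35 tcp [432.4 -76.3 119.2] yaw 85.47 tilt [0.0029 0.0001] az 0 d [  0.2  -0.7 100.7] F [0.6 0.8 0. ] w 69.9 j6 -105.9
```

View pics/z5.png

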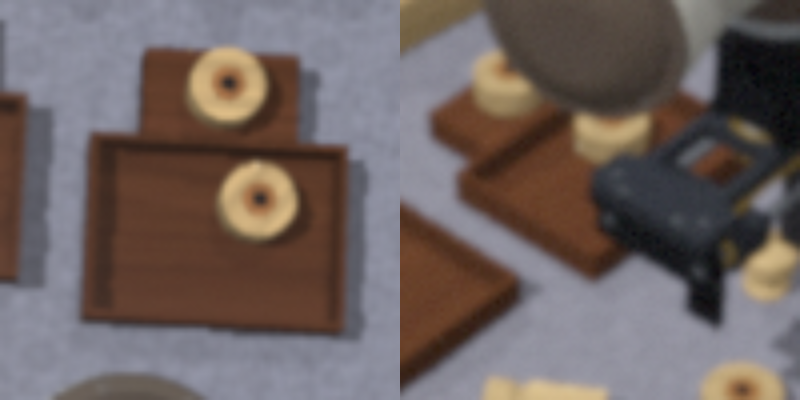

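Wheel 1 lies flat in its tray, at (258,200) in the top crop. Next is the second wheel.

Emit:
play_rows(
  steps=[
    {"ax":0,"ay":0,"az":0,"dx":0,"dy":-0.7,"dz":35,"claw":70},
    {"ax":0,"ay":0,"az":0,"dx":0,"dy":0,"dz":35,"claw":66},
    {"ax":0,"ay":0,"az":0,"dx":0,"dy":0,"dz":20,"claw":62},
    {"ax":0,"ay":0,"az":0,"dx":0,"dy":0,"dz":10,"claw":56},
    {"ax":0,"ay":0,"az":0,"dx":0,"dy":0,"dz":0,"claw":48},
    {"ax":0,"ay":0,"az":0,"dx":0,"dy":0,"dz":0,"claw":40},
    {"ax":0,"ay":0,"az":0,"dx":0,"dy":0,"dz":0,"claw":40},
    {"ax":0,"ay":0,"az":0,"dx":0,"dy":0,"dz":0,"claw":40},
    {"ax":0,"ay":0,"az":0,"dx":0,"dy":0,"dz":-20,"claw":40},
    {"ax":0,"ay":0,"az":0,"dx":0,"dy":0,"dz":-40,"claw":40},
    {"ax":0,"ay":0,"az":0,"dx":0,"dy":0,"dz":-40,"claw":40},
    {"ax":0,"ay":0,"az":0,"dx":-34.2,"dy":-16.6,"dz":0,"claw":40},
    {"ax":0,"ay":0,"az":0,"dx":-34.2,"dy":-16.6,"dz":0,"claw":40},
    {"ax":0,"ay":0,"az":0,"dx":-34.2,"dy":-16.6,"dz":0,"claw":40},
    {"ax":0,"ay":0,"az":0,"dx":-34.2,"dy":-16.6,"dz":0,"claw":40},
    {"ax":0,"ay":0,"az":0,"dx":-34.2,"dy":-16.6,"dz":0,"claw":40},
    {"ax":0,"ay":0,"az":0,"dx":0,"dy":0,"dz":0,"claw":40},
    {"ax":0,"ay":0,"az":0,"dx":0,"dy":0,"dz":0,"claw":40},
  ],
)

```text
time_s: 8.25
tcp_pos: [0.5955, -0.1743, 0.1176]
ee_rot: [[-0.997, 0.082, -0.001], [0.082, 0.997, 0.0], [0.001, 0.0, -1.0]]
wrist_force: [-0.6, -0.6, -0.5]
gripper_width: 0.541
gripper_force: 30.0
```

Run:
```python
from h import *
go(596.2,-173.6,24)
```

```text
8.25 tcp [ 595.5 -174.3  117.6] yaw 85.28 tilt [-0.0007  0.0005] az 0 d [-0.8  0.7 93.6] F [-0.6 -0.6 -0.5] w 47.0 j6 -93.3
```

Emit:
play_rows(
  steps=[
    {"ax":0,"ay":0,"az":0,"dx":0,"dy":0,"dz":30,"claw":40},
    {"ax":0,"ay":0,"az":0,"dx":0,"dy":0,"dz":30,"claw":40},
    {"ax":0,"ay":0,"az":0,"dx":0,"dy":0,"dz":20,"claw":40},
    {"ax":0,"ay":0,"az":0,"dx":0,"dy":0,"dz":8,"claw":40},
    {"ax":0,"ay":0,"az":0,"dx":0,"dy":0,"dz":3,"claw":40},
    {"ax":0,"ay":0,"az":0,"dx":0,"dy":0,"dz":2,"claw":40},
    {"ax":0,"ay":0,"az":0,"dx":0,"dy":0,"dz":1,"claw":40},
    {"ax":0,"ay":0,"az":0,"dx":0,"dy":0,"dz":0.7,"claw":40},
    {"ax":0,"ay":0,"az":0,"dx":0,"dy":0,"dz":0,"claw":40},
    {"ax":0,"ay":0,"az":0,"dx":0,"dy":0,"dz":0,"claw":40},
  ],
)

```text
time_s: 9.25
tcp_pos: [0.5959, -0.1741, 0.0236]
ee_rot: [[-0.997, 0.081, 0.001], [0.081, 0.997, -0.0], [-0.001, 0.0, -1.0]]
wrist_force: [0.6, -0.6, -0.3]
gripper_width: 0.541
gripper_force: 30.0
```

Emit:
play_rows(
  steps=[
    {"ax":0,"ay":0,"az":0,"dx":0,"dy":0,"dz":0.5,"claw":40},
    {"ax":0,"ay":0,"az":0,"dx":0,"dy":0,"dz":0.4,"claw":40},
    {"ax":0,"ay":0,"az":0,"dx":0,"dy":0,"dz":0,"claw":40},
    {"ax":0,"ay":0,"az":0,"dx":0,"dy":0,"dz":0,"claw":40},
  ],
)

```text
time_s: 9.65
tcp_pos: [0.596, -0.1741, 0.0233]
ee_rot: [[-0.997, 0.081, 0.001], [0.081, 0.997, -0.0], [-0.001, -0.0, -1.0]]
wrist_force: [-1.6, 1.3, 5.9]
gripper_width: 0.543
gripper_force: 30.0
```

Emit:
play_rows(
  steps=[
    {"ax":0,"ay":0,"az":0,"dx":0,"dy":0,"dz":0,"claw":50},
    {"ax":0,"ay":0,"az":0,"dx":0,"dy":0,"dz":0,"claw":60},
    {"ax":0,"ay":0,"az":0,"dx":0,"dy":0,"dz":0,"claw":60},
    {"ax":0,"ay":0,"az":0,"dx":0,"dy":0,"dz":-15,"claw":60},
    {"ax":0,"ay":0,"az":0,"dx":0,"dy":0,"dz":-40,"claw":60},
    {"ax":0,"ay":0,"az":0,"dx":0,"dy":0,"dz":-40,"claw":60},
    {"ax":0,"ay":0,"az":0,"dx":38.1,"dy":-4.1,"dz":0,"claw":66},
    {"ax":0,"ay":0,"az":0,"dx":38.1,"dy":-4.1,"dz":0,"claw":66},
    {"ax":0,"ay":0,"az":0,"dx":38.1,"dy":-4.1,"dz":0,"claw":66},
    {"ax":0,"ay":0,"az":0,"dx":0,"dy":0,"dz":0,"claw":66},
    {"ax":0,"ay":0,"az":0,"dx":0,"dy":0,"dz":0,"claw":66},
  ],
)

```text
time_s: 10.75
tcp_pos: [0.4806, -0.1772, 0.1177]
ee_rot: [[-0.997, 0.081, 0.001], [0.081, 0.997, -0.0], [-0.001, -0.0, -1.0]]
wrist_force: [-0.1, -0.1, 0.1]
gripper_width: 0.756
gripper_force: 0.0
```

Run:
```python
from h import *
go(481,-177,21)
c=snap('top','t4'); snap('wrist','w4')
cv2.imwrite('pics/z6.png',np.hstack([cv2.resize(c['frame'][90:250,330:450],None,fx=2.5,fy=2.5),cv2.imread('pics/w4.png')[:,140:500]]))
```

```text
10.75 tcp [ 480.6 -177.2  117.7] yaw 85.35 tilt [ 0.0009 -0.0003] az 0 d [-0.3  0.3 96.7] F [-0.1 -0.1  0.1] w 65.8 j6 -92.6
```

View pics/z6.png

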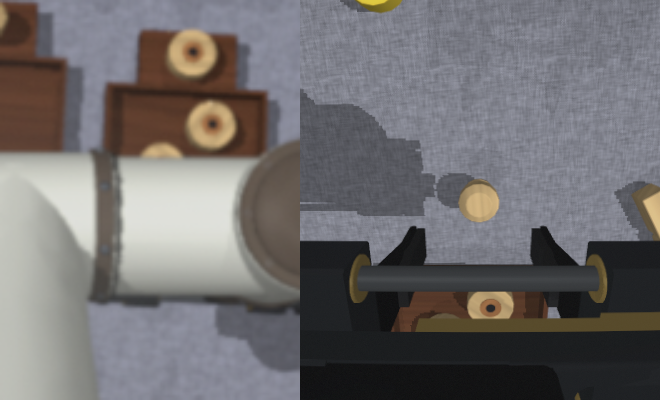

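The wheels are apart in their tray, and the knob at (479,203) is centred between the fingers. Now I'll grip it.

Emit:
play_rows(
  steps=[
    {"ax":0,"ay":0,"az":0,"dx":0,"dy":0,"dz":30,"claw":66},
    {"ax":0,"ay":0,"az":0,"dx":0,"dy":0,"dz":30,"claw":60},
    {"ax":0,"ay":0,"az":0,"dx":0,"dy":0,"dz":25,"claw":54},
    {"ax":0,"ay":0,"az":0,"dx":0,"dy":0,"dz":12,"claw":48},
    {"ax":0,"ay":0,"az":0,"dx":0,"dy":0,"dz":0,"claw":40},
    {"ax":0,"ay":0,"az":0,"dx":0,"dy":0,"dz":0,"claw":30},
    {"ax":0,"ay":0,"az":0,"dx":0,"dy":0,"dz":0,"claw":28},
    {"ax":0,"ay":0,"az":0,"dx":0,"dy":0,"dz":0,"claw":28},
    {"ax":0,"ay":0,"az":0,"dx":0,"dy":0,"dz":-20,"claw":28},
    {"ax":0,"ay":0,"az":0,"dx":0,"dy":0,"dz":-40,"claw":28},
    {"ax":0,"ay":0,"az":0,"dx":0,"dy":0,"dz":-40,"claw":28},
    {"ax":0,"ay":0,"az":0,"dx":-26.8,"dy":32.2,"dz":0,"claw":28},
    {"ax":0,"ay":0,"az":0,"dx":-26.8,"dy":32.2,"dz":0,"claw":28},
    {"ax":0,"ay":0,"az":0,"dx":-26.8,"dy":32.2,"dz":0,"claw":28},
    {"ax":0,"ay":0,"az":0,"dx":-26.8,"dy":32.2,"dz":0,"claw":28},
    {"ax":0,"ay":0,"az":0,"dx":-26.8,"dy":32.2,"dz":0,"claw":28},
    {"ax":0,"ay":0,"az":0,"dx":-26.8,"dy":32.2,"dz":0,"claw":28},
    {"ax":0,"ay":0,"az":0,"dx":0,"dy":0,"dz":0,"claw":28},
    {"ax":0,"ay":0,"az":0,"dx":0,"dy":0,"dz":0,"claw":28},
  ],
)

```text
time_s: 12.75
tcp_pos: [0.6567, 0.0032, 0.1203]
ee_rot: [[-0.997, 0.08, -0.0], [0.08, 0.997, 0.0], [0.0, 0.0, -1.0]]
wrist_force: [-1.0, 0.3, -0.2]
gripper_width: 0.392
gripper_force: 30.0
```

Run:
```python
from h import *
go(656.7,2.3,26)
c=snap('side','s5')
cv2.imwrite('pics/z7.png',cv2.resize(c['frame'][60:220,180:380],None,fx=3.5,fy=3.5,interpolation=cv2.INTER_CUBIC))
```

```text
12.75 tcp [656.7   3.2 120.3] yaw 85.41 tilt [-0.0002  0.0002] az 0 d [-0.1 -0.9 94.3] F [-1.   0.3 -0.2] w 34.1 j6 -108.9
```

View pics/z7.png

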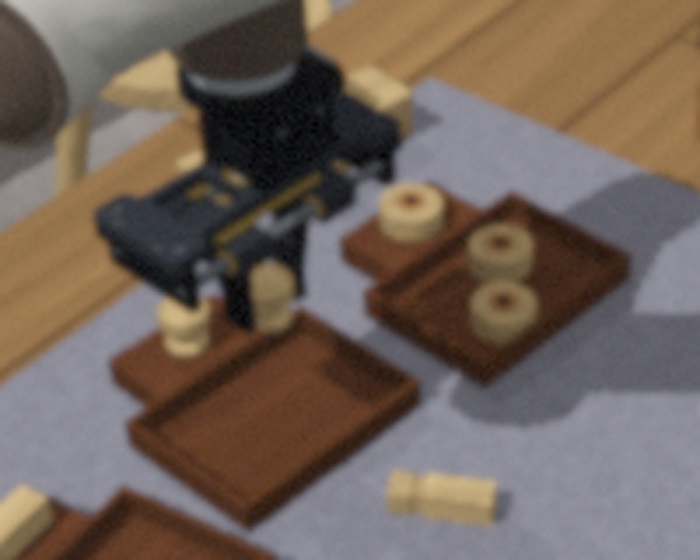

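The knob hangs upright in the grip at (270,300), and both wheels lie flat in their tray. I'll lower it.

Emit:
play_rows(
  steps=[
    {"ax":0,"ay":0,"az":0,"dx":0,"dy":0,"dz":30,"claw":28},
    {"ax":0,"ay":0,"az":0,"dx":0,"dy":0,"dz":30,"claw":28},
    {"ax":0,"ay":0,"az":0,"dx":0,"dy":0,"dz":20,"claw":28},
    {"ax":0,"ay":0,"az":0,"dx":0,"dy":0,"dz":8,"claw":28},
    {"ax":0,"ay":0,"az":0,"dx":0,"dy":0,"dz":3,"claw":28},
    {"ax":0,"ay":0,"az":0,"dx":0,"dy":0,"dz":2,"claw":28},
    {"ax":0,"ay":0,"az":0,"dx":0,"dy":0,"dz":1,"claw":28},
    {"ax":0,"ay":0,"az":0,"dx":0,"dy":0,"dz":0.7,"claw":28},
    {"ax":0,"ay":0,"az":0,"dx":0,"dy":0,"dz":0,"claw":28},
    {"ax":0,"ay":0,"az":0,"dx":0,"dy":0,"dz":0,"claw":28},
  ],
)

```text
time_s: 13.8
tcp_pos: [0.6571, 0.0026, 0.0262]
ee_rot: [[-0.997, 0.081, 0.001], [0.081, 0.997, 0.0], [-0.001, 0.0, -1.0]]
wrist_force: [-0.0, 0.7, 1.2]
gripper_width: 0.398
gripper_force: 30.0
```

Emit:
play_rows(
  steps=[
    {"ax":0,"ay":0,"az":0,"dx":0,"dy":0,"dz":0.4,"claw":28},
    {"ax":0,"ay":0,"az":0,"dx":0,"dy":0,"dz":0.3,"claw":28},
    {"ax":0,"ay":0,"az":0,"dx":0,"dy":0,"dz":0,"claw":28},
    {"ax":0,"ay":0,"az":0,"dx":0,"dy":0,"dz":0,"claw":28},
  ],
)

```text
time_s: 14.2
tcp_pos: [0.6571, 0.0026, 0.0261]
ee_rot: [[-0.997, 0.081, 0.001], [0.081, 0.997, -0.0], [-0.001, -0.0, -1.0]]
wrist_force: [-1.3, 1.1, 5.9]
gripper_width: 0.397
gripper_force: 30.0
```

Emit:
play_rows(
  steps=[
    {"ax":0,"ay":0,"az":0,"dx":0,"dy":0,"dz":0,"claw":38},
    {"ax":0,"ay":0,"az":0,"dx":0,"dy":0,"dz":0,"claw":54},
    {"ax":0,"ay":0,"az":0,"dx":0,"dy":0,"dz":0,"claw":54},
    {"ax":0,"ay":0,"az":0,"dx":0,"dy":0,"dz":-15,"claw":54},
    {"ax":0,"ay":0,"az":0,"dx":0,"dy":0,"dz":-40,"claw":54},
    {"ax":0,"ay":0,"az":0,"dx":0,"dy":0,"dz":-40,"claw":54},
    {"ax":0,"ay":0,"az":-8.3,"dx":0,"dy":0,"dz":0,"claw":54},
    {"ax":0,"ay":0,"az":-8.3,"dx":0,"dy":0,"dz":0,"claw":54},
    {"ax":0,"ay":0,"az":-8.3,"dx":0,"dy":0,"dz":0,"claw":54},
    {"ax":0,"ay":0,"az":-8.3,"dx":0,"dy":0,"dz":0,"claw":54},
    {"ax":0,"ay":0,"az":0,"dx":31.2,"dy":14.9,"dz":0,"claw":54},
    {"ax":0,"ay":0,"az":0,"dx":31.2,"dy":14.9,"dz":0,"claw":54},
    {"ax":0,"ay":0,"az":0,"dx":31.2,"dy":14.9,"dz":0,"claw":54},
    {"ax":0,"ay":0,"az":0,"dx":31.2,"dy":14.9,"dz":0,"claw":54},
    {"ax":0,"ay":0,"az":0,"dx":0,"dy":0,"dz":0,"claw":54},
    {"ax":0,"ay":0,"az":0,"dx":0,"dy":0,"dz":0,"claw":54},
  ],
)

```text
time_s: 15.8
tcp_pos: [0.519, -0.0048, 0.1213]
ee_rot: [[-0.878, -0.479, 0.003], [-0.479, 0.878, 0.0], [-0.002, -0.001, -1.0]]
wrist_force: [-0.3, 0.1, 0.6]
gripper_width: 0.621
gripper_force: 0.0
```

Run:
```python
from h import *
go(519,-4.4,18.5,118.5)
c=snap('wrist','w6'); t=snap('side','s6')
cv2.imwrite('pics/z8.png',np.hstack([c['frame'][:,140:540],cv2.resize(t['frame'][100:233,180:313],(400,400))]))
```

```text
15.8 tcp [519.   -4.8 121.3] yaw 118.6 tilt [0.0026 0.0003] az 0.1 d [1.000e-01 4.000e-01 1.028e+02] F [-0.3  0.1  0.6] w 54.1 j6 -78.9
```

View pics/z8.png

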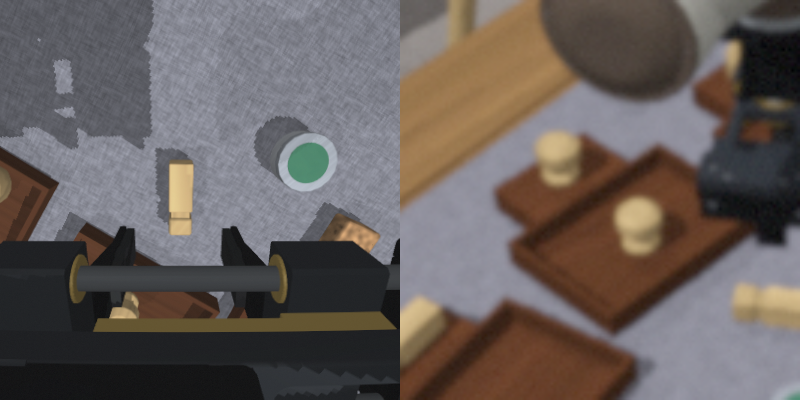

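The knob stands on its foot in its tray. The leg at (180,197) is lined up between the fingers.

Emit:
play_rows(
  steps=[
    {"ax":0,"ay":0,"az":0,"dx":0,"dy":0.4,"dz":35,"claw":54},
    {"ax":0,"ay":0,"az":0,"dx":0,"dy":0,"dz":35,"claw":48},
    {"ax":0,"ay":0,"az":0,"dx":0,"dy":0,"dz":22,"claw":42},
    {"ax":0,"ay":0,"az":0,"dx":0,"dy":0,"dz":10.5,"claw":36},
    {"ax":0,"ay":0,"az":0,"dx":0,"dy":0,"dz":0,"claw":26},
    {"ax":0,"ay":0,"az":0,"dx":0,"dy":0,"dz":0,"claw":14},
    {"ax":0,"ay":0,"az":0,"dx":0,"dy":0,"dz":0,"claw":14},
    {"ax":0,"ay":0,"az":0,"dx":0,"dy":0,"dz":0,"claw":14},
    {"ax":0,"ay":0,"az":0,"dx":0,"dy":0,"dz":-20,"claw":14},
    {"ax":0,"ay":0,"az":0,"dx":0,"dy":0,"dz":-40,"claw":14},
    {"ax":0,"ay":0,"az":0,"dx":0,"dy":0,"dz":-40,"claw":14},
    {"ax":0,"ay":0,"az":7.3,"dx":0,"dy":0,"dz":0,"claw":14},
    {"ax":0,"ay":0,"az":7.3,"dx":0,"dy":0,"dz":0,"claw":14},
    {"ax":0,"ay":0,"az":7.3,"dx":0,"dy":0,"dz":0,"claw":14},
    {"ax":0,"ay":0,"az":0,"dx":-23.5,"dy":30.6,"dz":0,"claw":14},
    {"ax":0,"ay":0,"az":0,"dx":-23.5,"dy":30.6,"dz":0,"claw":14},
    {"ax":0,"ay":0,"az":0,"dx":-23.5,"dy":30.6,"dz":0,"claw":14},
    {"ax":0,"ay":0,"az":0,"dx":-23.5,"dy":30.6,"dz":0,"claw":14},
    {"ax":0,"ay":0,"az":0,"dx":-23.5,"dy":30.6,"dz":0,"claw":14},
    {"ax":0,"ay":0,"az":0,"dx":0,"dy":0,"dz":0,"claw":14},
  ],
)

```text
time_s: 17.9
tcp_pos: [0.6198, 0.165, 0.1177]
ee_rot: [[-0.993, -0.119, 0.004], [-0.119, 0.993, 0.002], [-0.004, 0.001, -1.0]]
wrist_force: [-1.0, 0.1, 0.1]
gripper_width: 0.249
gripper_force: 30.0
```

Run:
```python
from h import *
go(618,160.7,24,96.6)
```

```text
17.9 tcp [619.8 165.  117.7] yaw 96.86 tilt [0.0035 0.0015] az 0.26 d [ 2.6 -4.2 93.7] F [-1.   0.1  0.1] w 21.7 j6 -112.5
```

Emit:
play_rows(
  steps=[
    {"ax":0,"ay":0,"az":0,"dx":0,"dy":0,"dz":30,"claw":14},
    {"ax":0,"ay":0,"az":0,"dx":0,"dy":0,"dz":20,"claw":14},
    {"ax":0,"ay":0,"az":0,"dx":0,"dy":0,"dz":0,"claw":14},
  ],
)

```text
time_s: 18.2
tcp_pos: [0.6149, 0.1597, 0.0646]
ee_rot: [[-0.993, -0.115, -0.006], [-0.115, 0.993, -0.002], [0.007, -0.002, -1.0]]
wrist_force: [-0.6, 0.3, -0.5]
gripper_width: 0.245
gripper_force: 30.0
```

Run:
```python
from h import *
go(618,160.7,24,96.6)
```

```text
18.2 tcp [614.9 159.7  64.6] yaw 96.59 tilt [-0.0063 -0.0025] az -0.01 d [-3.4  0.7 40.6] F [-0.6  0.3 -0.5] w 21.3 j6 -112.5
```

Emit:
play_rows(
  steps=[
    {"ax":0,"ay":0,"az":0,"dx":0,"dy":0,"dz":0,"claw":14},
    {"ax":0,"ay":0,"az":0,"dx":0,"dy":0,"dz":20,"claw":14},
    {"ax":0,"ay":0,"az":0,"dx":0,"dy":0,"dz":13,"claw":14},
    {"ax":0,"ay":0,"az":0,"dx":0,"dy":0,"dz":6,"claw":14},
    {"ax":0,"ay":0,"az":0,"dx":0,"dy":0,"dz":2.5,"claw":14},
    {"ax":0,"ay":0,"az":0,"dx":0,"dy":0,"dz":1.5,"claw":14},
    {"ax":0,"ay":0,"az":0,"dx":0,"dy":0,"dz":0.7,"claw":14},
    {"ax":0,"ay":0,"az":0,"dx":0,"dy":0,"dz":0,"claw":14},
    {"ax":0,"ay":0,"az":0,"dx":0,"dy":0,"dz":0,"claw":14},
  ],
)

```text
time_s: 19.1
tcp_pos: [0.6177, 0.1612, 0.0241]
ee_rot: [[-0.993, -0.116, 0.001], [-0.116, 0.993, 0.0], [-0.001, 0.0, -1.0]]
wrist_force: [0.5, -0.7, 1.0]
gripper_width: 0.25
gripper_force: 30.0
```

Emit:
play_rows(
  steps=[
    {"ax":0,"ay":0,"az":0,"dx":0,"dy":0,"dz":0.4,"claw":14},
    {"ax":0,"ay":0,"az":0,"dx":0,"dy":0,"dz":0.3,"claw":14},
    {"ax":0,"ay":0,"az":0,"dx":0,"dy":0,"dz":0,"claw":14},
    {"ax":0,"ay":0,"az":0,"dx":0,"dy":0,"dz":0,"claw":14},
  ],
)

```text
time_s: 19.5
tcp_pos: [0.6176, 0.1612, 0.0234]
ee_rot: [[-0.993, -0.116, 0.0], [-0.116, 0.993, 0.0], [-0.0, 0.0, -1.0]]
wrist_force: [-1.0, -0.5, 3.5]
gripper_width: 0.251
gripper_force: 30.0
```

Emit:
play_rows(
  steps=[
    {"ax":0,"ay":0,"az":0,"dx":0,"dy":0,"dz":0.3,"claw":14},
    {"ax":0,"ay":0,"az":0,"dx":0,"dy":0,"dz":0,"claw":24},
    {"ax":0,"ay":0,"az":0,"dx":0,"dy":0,"dz":0,"claw":38},
    {"ax":0,"ay":0,"az":0,"dx":0,"dy":0,"dz":0,"claw":38},
    {"ax":0,"ay":0,"az":0,"dx":0,"dy":0,"dz":-15,"claw":38},
    {"ax":0,"ay":0,"az":0,"dx":0,"dy":0,"dz":-40,"claw":38},
    {"ax":0,"ay":0,"az":0,"dx":0,"dy":0,"dz":-40,"claw":38},
    {"ax":0,"ay":0,"az":0,"dx":30.9,"dy":15.8,"dz":0,"claw":50},
    {"ax":0,"ay":0,"az":0,"dx":30.9,"dy":15.8,"dz":0,"claw":50},
    {"ax":0,"ay":0,"az":0,"dx":30.9,"dy":15.8,"dz":0,"claw":50},
    {"ax":0,"ay":0,"az":0,"dx":30.9,"dy":15.8,"dz":0,"claw":50},
    {"ax":0,"ay":0,"az":0,"dx":30.9,"dy":15.8,"dz":0,"claw":50},
    {"ax":0,"ay":0,"az":0,"dx":30.9,"dy":15.8,"dz":0,"claw":50},
    {"ax":0,"ay":0,"az":0,"dx":30.9,"dy":15.8,"dz":0,"claw":50},
    {"ax":0,"ay":0,"az":-8.1,"dx":0,"dy":0,"dz":0,"claw":50},
    {"ax":0,"ay":0,"az":-8.1,"dx":0,"dy":0,"dz":0,"claw":50},
    {"ax":0,"ay":0,"az":-8.1,"dx":0,"dy":0,"dz":0,"claw":50},
    {"ax":0,"ay":0,"az":-8.1,"dx":0,"dy":0,"dz":0,"claw":50},
    {"ax":0,"ay":0,"az":-8.1,"dx":0,"dy":0,"dz":0,"claw":50},
  ],
)

```text
time_s: 21.4
tcp_pos: [0.39, 0.2462, 0.1187]
ee_rot: [[-0.676, -0.737, 0.001], [-0.737, 0.676, 0.001], [-0.002, -0.0, -1.0]]
wrist_force: [-0.6, -0.3, -0.0]
gripper_width: 0.576
gripper_force: 0.0
```

Emit:
play_rows(
  steps=[
    {"ax":0,"ay":0,"az":-8.1,"dx":0,"dy":0,"dz":0,"claw":50},
    {"ax":0,"ay":0,"az":-8.1,"dx":0,"dy":0,"dz":0,"claw":50},
    {"ax":0,"ay":0,"az":-8.1,"dx":0,"dy":0,"dz":0,"claw":50},
    {"ax":0,"ay":0,"az":-8.1,"dx":0,"dy":0,"dz":0,"claw":50},
    {"ax":0,"ay":0,"az":-8.1,"dx":0,"dy":0,"dz":0,"claw":50},
    {"ax":0,"ay":0,"az":0,"dx":0,"dy":0,"dz":0,"claw":50},
    {"ax":0,"ay":0,"az":0,"dx":0,"dy":0,"dz":0,"claw":50},
    {"ax":0,"ay":0,"az":0,"dx":0,"dy":0,"dz":0,"claw":50},
  ],
)

```text
time_s: 22.2
tcp_pos: [0.3899, 0.246, 0.118]
ee_rot: [[-0.043, -0.999, 0.0], [-0.999, 0.043, 0.0], [-0.0, -0.0, -1.0]]
wrist_force: [1.4, 0.2, -0.3]
gripper_width: 0.572
gripper_force: 0.0
```

Run:
```python
from h import *
go(389.8,246.2,18.5,177.5)
c=snap('wrist','w7'); t=snap('top','t7')
cv2.imwrite('pics/z9.png',np.hstack([c['frame'][:,140:540],cv2.resize(t['frame'][90:210,200:320],(400,400))]))
```

```text
22.2 tcp [389.9 246.  118. ] yaw 177.53 tilt [0.0004 0.0005] az 0.03 d [-0.2  0.1 99.5] F [ 1.4  0.2 -0.3] w 49.8 j6 -55.0
```

View pics/z9.png

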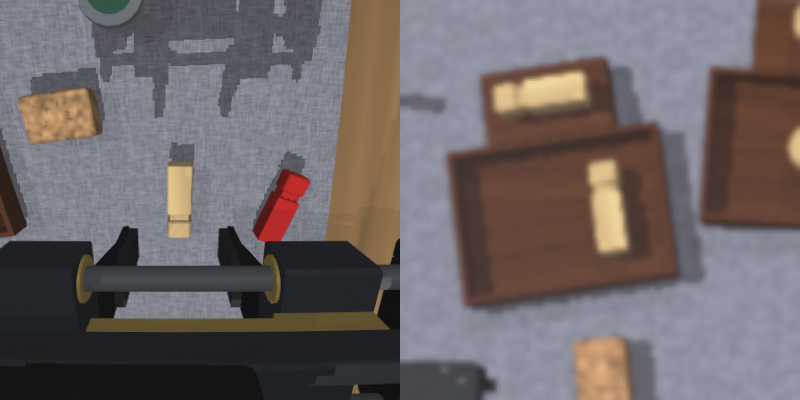

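Leg 1 lies flat in its tray. The next leg at (180,200) is aligned, and I'll narrow the opening so the fingers stay clear of the red leg.

Emit:
play_rows(
  steps=[
    {"ax":0,"ay":0,"az":0,"dx":0,"dy":0,"dz":30,"claw":40},
    {"ax":0,"ay":0,"az":0,"dx":0,"dy":0,"dz":20,"claw":38},
    {"ax":0,"ay":0,"az":0,"dx":0,"dy":0,"dz":25,"claw":38},
    {"ax":0,"ay":0,"az":0,"dx":0,"dy":0,"dz":15,"claw":38},
    {"ax":0,"ay":0,"az":0,"dx":0,"dy":0,"dz":9,"claw":36},
    {"ax":0,"ay":0,"az":0,"dx":0,"dy":0,"dz":0,"claw":26},
    {"ax":0,"ay":0,"az":0,"dx":0,"dy":0,"dz":0,"claw":14},
    {"ax":0,"ay":0,"az":0,"dx":0,"dy":0,"dz":0,"claw":14},
    {"ax":0,"ay":0,"az":0,"dx":0,"dy":0,"dz":0,"claw":14},
    {"ax":0,"ay":0,"az":0,"dx":0,"dy":0,"dz":-20,"claw":14},
    {"ax":0,"ay":0,"az":0,"dx":0,"dy":0,"dz":-40,"claw":14},
    {"ax":0,"ay":0,"az":0,"dx":0,"dy":0,"dz":-40,"claw":14},
  ],
)

```text
time_s: 23.5
tcp_pos: [0.3895, 0.2455, 0.1199]
ee_rot: [[-0.041, -0.999, -0.001], [-0.999, 0.041, -0.001], [0.001, 0.001, -1.0]]
wrist_force: [0.7, 2.0, 1.1]
gripper_width: 0.253
gripper_force: 30.0
```

Emit:
play_rows(
  steps=[
    {"ax":0,"ay":0,"az":8.1,"dx":0,"dy":0,"dz":0,"claw":14},
    {"ax":0,"ay":0,"az":8.1,"dx":0,"dy":0,"dz":0,"claw":14},
    {"ax":0,"ay":0,"az":8.1,"dx":0,"dy":0,"dz":0,"claw":14},
    {"ax":0,"ay":0,"az":8.1,"dx":0,"dy":0,"dz":0,"claw":14},
    {"ax":0,"ay":0,"az":8.1,"dx":0,"dy":0,"dz":0,"claw":14},
    {"ax":0,"ay":0,"az":8.1,"dx":0,"dy":0,"dz":0,"claw":14},
    {"ax":0,"ay":0,"az":8.1,"dx":0,"dy":0,"dz":0,"claw":14},
    {"ax":0,"ay":0,"az":8.1,"dx":0,"dy":0,"dz":0,"claw":14},
    {"ax":0,"ay":0,"az":8.1,"dx":0,"dy":0,"dz":0,"claw":14},
    {"ax":0,"ay":0,"az":8.1,"dx":0,"dy":0,"dz":0,"claw":14},
    {"ax":0,"ay":0,"az":0,"dx":-30.9,"dy":-5.9,"dz":0,"claw":14},
    {"ax":0,"ay":0,"az":0,"dx":-30.9,"dy":-5.9,"dz":0,"claw":14},
    {"ax":0,"ay":0,"az":0,"dx":-30.9,"dy":-5.9,"dz":0,"claw":14},
    {"ax":0,"ay":0,"az":0,"dx":-30.9,"dy":-5.9,"dz":0,"claw":14},
    {"ax":0,"ay":0,"az":0,"dx":-30.9,"dy":-5.9,"dz":0,"claw":14},
    {"ax":0,"ay":0,"az":0,"dx":-30.9,"dy":-5.9,"dz":0,"claw":14},
    {"ax":0,"ay":0,"az":0,"dx":-30.9,"dy":-5.9,"dz":0,"claw":14},
    {"ax":0,"ay":0,"az":0,"dx":0,"dy":0,"dz":0,"claw":14},
    {"ax":0,"ay":0,"az":0,"dx":0,"dy":0,"dz":0,"claw":14},
    {"ax":0,"ay":0,"az":0,"dx":0,"dy":0,"dz":0,"claw":14},
  ],
)

```text
time_s: 25.5
tcp_pos: [0.6085, 0.2298, 0.1187]
ee_rot: [[-0.993, -0.116, -0.001], [-0.116, 0.993, -0.0], [0.001, -0.0, -1.0]]
wrist_force: [-0.0, 0.6, 0.6]
gripper_width: 0.247
gripper_force: 30.0
```

Run:
```python
from h import *
go(609.8,230.3,24,96.6)
```

```text
25.5 tcp [608.5 229.8 118.7] yaw 96.66 tilt [-0.0007 -0.0001] az 0.06 d [-1.5  0.3 94.7] F [-0.   0.6  0.6] w 21.5 j6 -118.2
```

Emit:
play_rows(
  steps=[
    {"ax":0,"ay":0,"az":0,"dx":-1,"dy":0,"dz":30,"claw":14},
    {"ax":0,"ay":0,"az":0,"dx":0,"dy":0,"dz":30,"claw":14},
    {"ax":0,"ay":0,"az":0,"dx":0,"dy":0,"dz":20,"claw":14},
    {"ax":0,"ay":0,"az":0,"dx":0,"dy":0,"dz":8,"claw":14},
    {"ax":0,"ay":0,"az":0,"dx":0,"dy":0,"dz":3,"claw":14},
    {"ax":0,"ay":0,"az":0,"dx":0,"dy":0,"dz":2,"claw":14},
    {"ax":0,"ay":0,"az":0,"dx":0,"dy":0,"dz":1,"claw":14},
    {"ax":0,"ay":0,"az":0,"dx":0,"dy":0,"dz":0.7,"claw":14},
    {"ax":0,"ay":0,"az":0,"dx":0,"dy":0,"dz":0.4,"claw":14},
    {"ax":0,"ay":0,"az":0,"dx":0,"dy":0,"dz":0,"claw":14},
    {"ax":0,"ay":0,"az":0,"dx":0,"dy":0,"dz":0,"claw":14},
  ],
)

```text
time_s: 26.6
tcp_pos: [0.6108, 0.2303, 0.0244]
ee_rot: [[-0.993, -0.116, 0.001], [-0.116, 0.993, 0.001], [-0.001, 0.0, -1.0]]
wrist_force: [-1.1, -0.4, 4.1]
gripper_width: 0.248
gripper_force: 30.0
```

Emit:
play_rows(
  steps=[
    {"ax":0,"ay":0,"az":0,"dx":0,"dy":0,"dz":0.3,"claw":14},
    {"ax":0,"ay":0,"az":0,"dx":0,"dy":0,"dz":0,"claw":14},
    {"ax":0,"ay":0,"az":0,"dx":0,"dy":0,"dz":0,"claw":24},
    {"ax":0,"ay":0,"az":0,"dx":0,"dy":0,"dz":0,"claw":36},
    {"ax":0,"ay":0,"az":0,"dx":0,"dy":0,"dz":0,"claw":36},
    {"ax":0,"ay":0,"az":0,"dx":0,"dy":0,"dz":-15,"claw":36},
    {"ax":0,"ay":0,"az":0,"dx":0,"dy":0,"dz":-40,"claw":36},
    {"ax":0,"ay":0,"az":0,"dx":0,"dy":0,"dz":-40,"claw":36},
    {"ax":0,"ay":0,"az":0,"dx":0,"dy":0,"dz":-40,"claw":36},
    {"ax":0,"ay":0,"az":0,"dx":40,"dy":15,"dz":0,"claw":36},
    {"ax":0,"ay":0,"az":0,"dx":40,"dy":15,"dz":0,"claw":36},
    {"ax":0,"ay":0,"az":0,"dx":40,"dy":15,"dz":0,"claw":36},
    {"ax":0,"ay":0,"az":0,"dx":40,"dy":15,"dz":0,"claw":36},
    {"ax":0,"ay":0,"az":0,"dx":40,"dy":15,"dz":0,"claw":36},
    {"ax":0,"ay":0,"az":0,"dx":0,"dy":0,"dz":0,"claw":36},
    {"ax":0,"ay":0,"az":0,"dx":0,"dy":0,"dz":0,"claw":36},
    {"ax":0,"ay":0,"az":0,"dx":0,"dy":0,"dz":0,"claw":36},
  ],
)

```text
time_s: 28.3
tcp_pos: [0.4039, 0.2818, 0.159]
ee_rot: [[-0.993, -0.116, 0.001], [-0.116, 0.993, 0.001], [-0.001, 0.001, -1.0]]
wrist_force: [0.3, -0.1, 0.2]
gripper_width: 0.416
gripper_force: 0.0
```

Run:
```python
from h import *
t=snap('top','t8'); s=snap('side','s8')
cv2.imwrite('pics/z10.png',np.vstack([cv2.resize(t['frame'][80:225,190:455],(530,290)),cv2.resize(s['frame'][85:240,140:405],(530,310))]))
P=lambda p,z:(p,world(t,*p,None).round(3))
# height of parts: max depth-z in windows
for n,(u,v) in dict(w1=(415,140),w2=(390,157),k=(323,138),).items(): print(n,world(t,u,v).round(3))
```

```text
w1 [ 0.635 -0.229  0.029]
w2 [ 0.593 -0.163  0.03 ]
k [0.644 0.003 0.04 ]
```

View pics/z10.png

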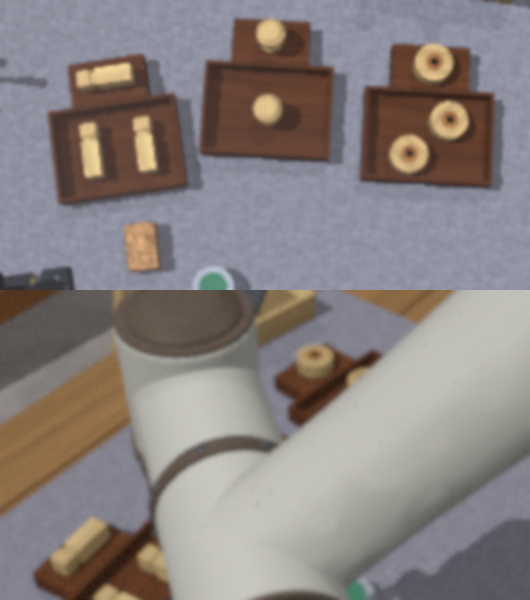

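All five parts rest in their matching trays: legs at (92,150) and (145,145), knob at (267,110), wheels at (449,120) and (409,154). The cork block looks unmoved and the gripper is clear, so I'll hand in.

```bash
python3 -c "
from station import *
print(finish_job())"
```

```text
the job is handed in; nothing more can be done
None
```

All five parts were set down gently in their matching trays, clear of each other and the walls, with the cork block and wax tin left alone; I handed the job in at about 28 s, and no verdict came back.

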